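# Load the paneer press, pump its ratchet and hold the pressure

## Robot

A 6-joint arm with a two-finger parallel gripper is mounted at the origin on a cart in front of the work surface, level with it; the furniture and walls round the work are solid. World frame = base frame: x ahead of the robot, y to its left, z up, the work surface at z = 0. Lengths are in mm, angles in rad, forces in N, time in s.
With the tool pointing down it reaches from about 425 to 1125 mm from the base axis. Payload 14.9 kg.
Tool frame: the origin (TCP) lies between the finger pads; the fingertips stand 11 mm ahead of it and the grasp point (between the pads) lies 8 mm behind it (bot.finger_overhang is the z of the fingertips in the tool frame, in mm); z points along the fingers, y is the line along which they close (so a half turn about z gives the same grasp; the last joint's range is limited). The gripper opens to 91 mm and grips with 3 to 60 N. Pads are 32 mm wide; open, the fingers measure 118 mm over their backs; the gripper's body (76 mm by 178 mm) begins 60 mm behind the grasp point.
Start: joints at [1.148, 0.379, 1.734, -0, 1.028, -0.033], TCP at [266.01, 647.5, 200.932] pointing down, gripper open.
Joint ranges: [-2.77, 2.77], [-0.74, 2.19], [0, 2.66], [-1.06, 4.2], [0.31, 2.87], [-3.08, 3.08]. Speed limits (rad/s): [1.89, 1.89, 2.39, 3.14, 3.14, 3.14].

## Interface

Orientations are given as a rotation vector (axis times angle).
In Python, from cell import bot gives the robot as it stands.
- The arm moves only by the tool move_arm, never from a script. Its argument "motion" is a list of rows, each a list of 2 entries, a list of its own where there are three numbers: the shift along the tool's x, y, z in cm, then the turn, a rotation vector about the tool's x, y, z in degrees. A call has 1 to 10 rows; each row shifts and turns the commanded pose from where the row before left it, along the tool's axes as they then stand; what a row does not reach is not made up. A row lasts 1/8 s, in which the tool goes at most 62.5 mm and 10.7 degrees, less where a joint would pass 70% of its speed; a pose out of reach is approached as far as the arm can. A call is refused whole if a number of a shift passes 6.25 or a number of a turn 10.7, either way. A call with a gripper value outside its range is refused whole. "fingers" is the finger opening in cm, from 0 to 9.12, set as the call begins (left out, the last holds). The fingers move at their own pace and stop on an object; "newtons" is the grip in N (left out, the last holds). Time passes only in rows, so rows that do not move let the fingers close. It gives the time, the measured TCP pose, the force, the opening and the grip force at its end, in the units of the state.
- bot.read_state(): the state, without advancing time (a new reading comes with each control period).
- bot.read_camera(name): name is "scene" or "side" or "wrist"; returns the picture (400x640x3 uint8, red, green, blue); there is no depth.
- bot.calibration(name): a dict with "intrinsics" (3x3 intrinsics, pixels), "R" (3x3) and "t" (3): a world point X has camera coordinates R X + t. Camera axes: x right, y down, z forward; pixel columns grow to the right and rows downward; lengths in mm; the calibration is good to about 2 mm. A picture is of the moment at which its call begins: read the wrist's pose just before it. calibration takes no time and is no camera call; for the wrist camera it gives the pose at the moment of the call.
- bot.finish_job(): hands the job in; it is judged then, once.
Trained networks look in the newest picture that a camera, given by its name, has taken for a name from the list of things; names that differ only in an ending like _2 or _b are one class to them, and where a whole thing is asked for, a point or a joint stands for the part that bears it (a point fixed in the world has none). Each returns a list of dicts, best first, with "score" (0 to 1); they miss things now and then, are a little off and sometimes report something else, mostly with a low value. They report only what shows in the picture. A call takes as long as a camera call.
- bot.look_for(thing, camera): "rect" ([left, top, right, bottom] in pixels, round what is visible of it).
- bot.regions_of(thing, camera): "region" (400x640 bool, what is visible of it) and "rect" ([left, top, right, bottom] in pixels, round what is visible of it).
- bot.mark_of(thing, camera): "pixel" ([column, row] in pixels: a listed point, or the origin of a listed thing).
The state is a dict: "time": time; "joint_pos": joint angles; "qd": joint speeds; "joint_torque": joint torques, N m; "ee_pos": TCP position; "tool_rot": TCP orientation; "force": force on the tool from outside, world axes, zero at the start; "moment": the same for the moment, N m; "width": finger opening in mm; "grip_force": force on a finger pad.
Only numpy, scipy, OpenCV 4.12 (cv2) and the standard library are available. Lean on these libraries where they do the work, as an engineer would, in place of code of your own. Each camera call takes 0.05 s, during which the arm holds its last target. There are 200 camera calls.

## Task

Slide the tray with the mould of paneer by its black handle into the open left side of the grey press until it is fully home against the back, then pump the red lever in full strokes, down and up, until the white plate comes down on the paneer, working the press by that lever alone. Press on gently until the green rings on the plate's two guide pins stand out above the steel yoke but none of the red below them; red well out means the paneer is crushed. Finish still holding the red lever down at that pressure, and leave the tumbler, lemon, salt shaker and small bowl alone.

Things in the scene. Friction and masses are not known exactly. Their poses are not given: they have to be found in the camera images.
- press: Grey cast paneer press, 190 x 180 mm, 330 mm high, fixed. Origin on the worktop under the ram's axis; +y points out of the open side of its horseshoe foot, -x to the lever side, z up. Legs 22 mm high, inner faces at x = -62 and 62 mm up to y = 75, flared to y = 100; face of the back stop at y = -59. Columns at x = -78 and 78, y = -12; crosshead z 168 to 200, within 30 mm of y = 0.
- press_home (a point): Where the tray's origin lies when the tray is fully home (on the worktop, 1 mm behind the press's origin, axes parallel to the press's).
- lever_pivot (a point): Hinge of the pump lever: 46 mm to +x of the ram's axis, 230 mm above the worktop; the hinge runs along the press's y. The lever reaches from it to the press's -x.
- mould_tray: Loose steel drip tray 116 x 116 mm, 12 mm high, with a white slotted mould on it (107 mm square, 100 mm inside, rim 56 mm up) that holds the paneer; about 0.55 kg in all; slides flat on the worktop. Origin: centre of its underside; +y points along its handle, out of the press. Goes in -y edge first, with 4 mm play at each leg.
- tray_grip (a point): Middle of the tray's black stub handle: 18 x 18 mm in section, 80 mm long along the tray's y, 128 mm from the tray's origin along +y, 36 mm above the worktop.
- paneer: White paneer block 94 x 94 x 38 mm, loose in the mould, 7.5 mm above the tray's underside. Origin: centre of its underside.
- lever_grip (a point): Middle of the top face of the pump lever's red grip (74 mm long, 28 mm wide, 20 mm thick, round edges), 215 mm from the hinge along the lever and 10 mm above the lever's centre line. About 299 mm above the worktop at rest, 210 mm when fully down.
- pump_lever (a joint): Pump lever, rad: 0 = up at rest (grip end 0.28 rad above level), 0.42 = fully down. A spring lifts it again. Pressing takes about 3 to 7 N on the grip, up to 12 N once the plate bears. Going down it drives the ram about 55 mm per rad after up to 6 mm (0.1 rad) of lost motion; coming up it clicks back over the teeth.
- ram (a joint): Downward travel of the toothed bar and yoke, m, 0 to 0.084; starts at 0 to 0.016. A pawl keeps it from rising, teeth 6 mm apart: when the lever is let up under load it springs back up to 6 mm, to the last tooth. With the tray home the plate meets the paneer at about 0.0565.
- follower (a joint): How far the sprung plate is pushed up towards the yoke, m: 0 = touching nothing, 0.022 = solid; 3 N at first, then 1.5 N per mm. The two guide pins stand out above the yoke by as much: their top 7 mm is steel, the next 8 mm green, the next 7 mm red. So green shows from 0.007, red from 0.015; over 0.019 the paneer is crushed.
- plate_face (a point): Centre of the underside of the white press plate (82 x 82 x 8 mm), on the ram's axis, 102 mm above the worktop minus ram plus follower.
- ram_yoke (a point): Centre of the top face of the steel yoke (30 x 86 x 7 mm) at the foot of the ram's toothed bar (20 x 13 mm, 165 mm long, dark cap on top).
- steel_tumbler: Bystander: steel tumbler, 71 mm across, 104 mm high; origin at the centre of its underside.
- lemon: Bystander: yellow lemon, 83 x 58 x 58 mm; origin at its underside.
- salt_shaker: Bystander: white salt shaker with blue print, 43 mm across, 105 mm high; origin at the centre of its underside.
- katori: Bystander: small steel bowl, 80 mm across, 34 mm high; origin at the centre of its underside.

How it is judged:
By the outcome, as a careful person would: the job done as asked, in the order asked, and still so for the second after the job is handed in, while the arm keeps its last pose, push and grip.
It also fails if it takes over 72 s, if anything falls off the work surface, if the arm or the gripper's body presses on something with over 40 N, if the wrist force passes 120 N, or if a joint passes its speed limit or range.

## Working session

There is one attempt and no reset: what is moved stays moved. The work goes in short steps, Python scripts to look and compute and a tool call to move; the robot and the scene stay as the last step left them, time stands still between calls to the robot, and variables do not carry over. Pictures are saved under pics/ and viewed, at most 10 in all, crops included, and the job is handed in when it is done.

Besides the shell and the picture viewer there is one more tool, called after "Request:" by a JSON object that holds its "op" and its "data", one argument or row to a line. move_arm: Moves the arm, as the interface text tells. Its arguments: {"type":"object","properties":{"motion":{"type":"array","items":{"type":"array"}},"fingers":{"type":"number"},"newtons":{"type":"number"}},"required":["motion"]}

```bash
mkdir -p pics; cat > h.py <<'E'
from cell import bot
import numpy as np, cv2
from scipy.spatial.transform import Rotation as Ro
def ray(cam,px,cal=None):
    c=cal or bot.calibration(cam);K=np.array(c["intrinsics"]);R=np.array(c["R"]);t=np.array(c["t"])
    return -R.T@t, R.T@np.linalg.solve(K,[px[0],px[1],1.])
def atz(cam,px,z,cal=None):
    o,d=ray(cam,px,cal);return o+d*(z-o[2])/d[2]
def proj(cam,X):
    c=bot.calibration(cam);p=np.array(c["R"])@np.array(X)+np.array(c["t"]);p=np.array(c["intrinsics"])@p;return p[:2]/p[2]
E
python3 - <<'E'
from h import *
ims=[]
for c in("scene","side","wrist"):
    im=bot.read_camera(c);cv2.imwrite(f"pics/{c}0.png",im[:,:,::-1])
    o,_=ray(c,(0,0));print(c,o.round())
    for th in("press","press_home","lever_pivot","mould_tray","tray_grip","lever_grip","plate_face","ram_yoke","steel_tumbler","lemon","salt_shaker","katori"):
        m=bot.mark_of(th,c)
        if m:
            z={"lever_pivot":230,"tray_grip":36,"lever_grip":299,"plate_face":95,"ram_yoke":120}.get(th,0)
            print(th,[round(v) for v in m[0]["pixel"]],round(m[0]["score"],2),atz(c,m[0]["pixel"],z).round())
print(bot.read_state())
E
```

```text
scene [174. 850. 847.]
press_home [355, 201] 0.64 [620. -10.   0.]
lever_pivot [346, 140] 0.61 [669. -11. 230.]
mould_tray [301, 209] 0.74 [748. 133.   0.]
lever_grip [412, 136] 0.71 [469. -38. 299.]
plate_face [358, 177] 0.62 [623. -22.  95.]
ram_yoke [356, 165] 0.81 [647. -48. 120.]
steel_tumbler [271, 332] 0.89 [542. 532.   0.]
lemon [262, 281] 0.71 [661. 432.   0.]
salt_shaker [301, 210] 0.54 [747. 135.   0.]
side [  44. -871.  850.]
press [376, 281] 0.55 [627. -12.   0.]
press_home [370, 280] 0.83 [616.  -1.   0.]
lever_pivot [310, 243] 0.68 [405. -59. 230.]
mould_tray [312, 243] 0.72 [545. 243.   0.]
tray_grip [287, 218] 0.67 [509. 363.  36.]
lever_grip [328, 209] 0.95 [461. -40. 299.]
plate_face [375, 255] 0.67 [619. -12.  95.]
ram_yoke [370, 240] 0.97 [626.  24. 120.]
steel_tumbler [277, 205] 0.74 [533. 524.   0.]
lemon [321, 208] 0.72 [670. 431.   0.]
salt_shaker [388, 244] 0.58 [759. 127.   0.]
katori [302, 277] 0.65 [447. 101.   0.]
wrist [195. 678. 384.]
{'time': 1.95, 'joint_pos': array([ 1.14768146e+00,  3.78920101e-01,  1.73415653e+00,  3.96621667e-05,
        1.02848935e+00, -3.32903713e-02]), 'qd': array([-8.26827619e-04,  1.88907942e-05,  7.08993683e-04, -5.07876736e-04,
       -3.00432023e-03, -1.09251935e-04]), 'joint_torque': array([-2.69287995e-05, -7.63682485e+01, -4.34738803e+01,  6.50913944e-02,
        3.89776658e-02, -8.73666579e-07]), 'ee_pos': array([266.02526378, 647.52445458, 200.9392506 ]), 'tool_rot': array([-6.08491364e-01, -3.08207279e+00, -5.28834665e-05]), 'force': array([-0.46186595, -0.10221597, -0.6309818 ]), 'moment': array([ 0.04475675, -0.02422364, -0.05217972]), 'grip_force': 0.0, 'width': 90.694565519603}
```

View pics/scene0.png

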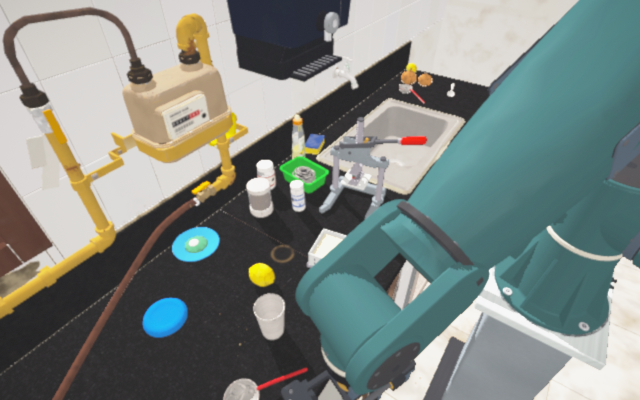

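View pics/side0.png

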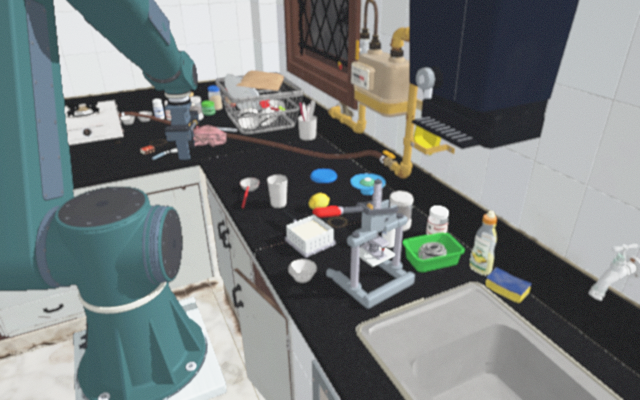

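```bash
cat >> h.py <<'E'
def plan(pos,yaw,n=None):
    "tool down, tool y at world angle yaw (deg); rows shift+turn"
    s=bot.read_state();R0=Ro.from_rotvec(s["tool_rot"]).as_matrix();y=np.radians(yaw)
    Y=np.array([np.cos(y),np.sin(y),0]);Z=np.array([0,0,-1.]);R1=np.c_[np.cross(Y,Z),Y,Z]
    rv=Ro.from_matrix(R0.T@R1).as_rotvec();d=np.array(pos)-s["ee_pos"]
    n=n or int(np.ceil(max(np.linalg.norm(d)/58,np.degrees(np.linalg.norm(rv))/10.2,1)))
    print("n",n,"turn",np.degrees(rv).round(2));R=R0
    for i in range(n):
        print([(R.T@d/n/10).round(2).tolist(),np.degrees(rv/n).round(2).tolist()],end=",")
        R=R@Ro.from_rotvec(rv/n).as_matrix()
    print("yaw",np.degrees(np.arctan2(R0[1,1],R0[0,1])).round(2),s["ee_pos"].round(1),s["force"].round(1),round(s["time"],2))
E
python3 -c "
from h import *
plan([505,375,260],15)"
```

```text
n 7 turn [ 0.   -0.   52.66]
[[-4.64, -2.3, -0.84], [0.0, -0.0, 7.52]],[[-4.9, -1.68, -0.84], [0.0, -0.0, 7.52]],[[-5.08, -1.02, -0.84], [0.0, -0.0, 7.52]],[[-5.17, -0.35, -0.84], [0.0, -0.0, 7.52]],[[-5.17, 0.33, -0.84], [0.0, -0.0, 7.52]],[[-5.08, 1.01, -0.84], [0.0, -0.0, 7.52]],[[-4.9, 1.66, -0.84], [0.0, -0.0, 7.52]],yaw 67.66 [266.  647.5 200.9] [-0.5 -0.1 -0.6] 1.95
```

Request:
{"op": "move_arm", "data": {
  "motion": [
    [[-4.6,-2.3,-0.8],[0,0,7.5]],
    [[-4.9,-1.7,-0.8],[0,0,7.5]],
    [[-5.1,-1.0,-0.8],[0,0,7.5]],
    [[-5.2,-0.3,-0.8],[0,0,7.5]],
    [[-5.2,0.3,-0.8],[0,0,7.5]],
    [[-5.1,1.0,-0.8],[0,0,7.5]],
    [[-4.9,1.7,-0.8],[0,0,7.5]],
    [[0,0,0],[0,0,0]],
    [[0,0,0],[0,0,0]]
  ]
}}

```text
time: 3.08
ee_pos: [505.9, 375.0, 256.8]
tool_rot: [-1.908, -2.495, 0.0]
force: [-0.7, 0.2, 1.3]
width: 91.4
grip_force: 0.0
```

```bash
python3 - <<'E'
from h import *
cal=bot.calibration("wrist")
for c in("wrist","scene","side"):
    im=bot.read_camera(c);cv2.imwrite(f"pics/{c}1.png",im[:,:,::-1])
    for th in("press","press_home","lever_pivot","mould_tray","tray_grip","paneer","lever_grip","salt_shaker","katori"):
        m=bot.mark_of(th,c)
        if m:
            z={"lever_pivot":230,"tray_grip":36,"lever_grip":299,"paneer":7.5}.get(th,0)
            print(c,th,[round(v) for v in m[0]["pixel"]],round(m[0]["score"],2),atz(c,m[0]["pixel"],z).round())
plan([505,375,260],15)
E
```

```text
wrist tray_grip [336, 174] 0.8 [523. 380.  36.]
wrist paneer [329, 247] 0.91 [548. 254.   8.]
wrist katori [260, 305] 0.68 [460. 106.   0.]
scene press [353, 200] 0.64 [627.  -7.   0.]
scene press_home [356, 204] 0.89 [610.   4.   0.]
scene lever_pivot [347, 142] 0.72 [662.  -3. 230.]
scene mould_tray [334, 256] 0.87 [544. 243.   0.]
scene tray_grip [314, 285] 0.94 [519. 382.  36.]
scene lever_grip [413, 139] 0.68 [462. -25. 299.]
scene salt_shaker [300, 206] 0.43 [759. 123.   0.]
scene katori [380, 241] 0.64 [461. 112.   0.]
side press [372, 282] 0.86 [615. -11.  -0.]
side press_home [371, 280] 0.68 [617.  -3.   0.]
side lever_pivot [389, 202] 0.78 [677.  20. 230.]
side mould_tray [310, 242] 0.64 [541. 247.   0.]
side tray_grip [283, 216] 0.87 [504. 384.  36.]
side paneer [310, 240] 0.94 [544. 250.   8.]
side lever_grip [329, 207] 0.66 [467. -33. 299.]
side salt_shaker [390, 244] 0.7 [765. 122.   0.]
side katori [301, 277] 0.58 [443. 100.   0.]
n 1 turn [-0.    0.    0.17]
[[0.04, -0.1, -0.31], [-0.0, 0.0, 0.17]],yaw 15.17 [506.1 374.9 256.9] [ 0.1  1.1 -0. ] 4.58
```

View pics/wrist1.png

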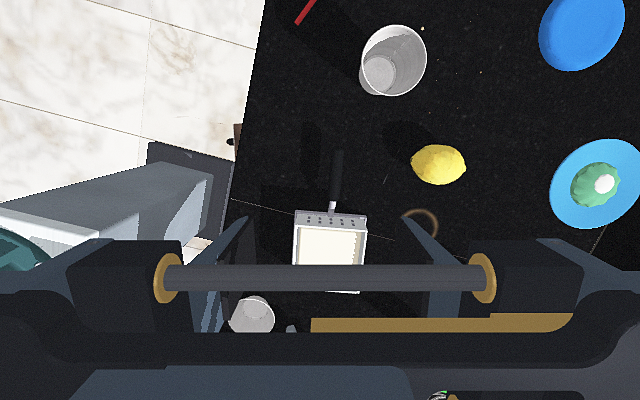

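```bash
python3 - <<'E'
from h import *
# tray top-rim corners seen + handle ends
for p in((333.5,200),(338,152)): print(p,atz("wrist",p,42).round(1))
for p in((297,213),(367,216)): print(p,atz("wrist",p,56).round(1))
# press keypoints fit: x,y,yaw from marks of both fixed cams
from scipy.optimize import least_squares
obs=[("scene",[0,-1,0],(356,202.5)),("side",[0,-1,0],(371,280)),("scene",[46,0,230],(346.5,141)),("side",[46,0,230],(389,202)),("scene",[-163,0,299],(412.5,138)),("side",[-163,0,299],(328.5,208)),("side",[0,0,0],(374,281.5)),("scene",[0,0,0],(353,200))]
def f(v):
    c,s=np.cos(v[2]),np.sin(v[2]);o=[]
    for cam,P,px in obs:o+=list(proj(cam,[v[0]+c*P[0]-s*P[1],v[1]+s*P[0]+c*P[1],P[2]])-px)
    return o
r=least_squares(f,[620,-5,.15],loss="soft_l1",x_scale=[10,10,.1]);print(r.x,np.degrees(r.x[2]),np.array(f(r.x)).round(1))
E
python3 -c "
import cv2
im=cv2.imread('pics/side1.png')[170:320,250:430];cv2.imwrite('pics/s1c.png',cv2.resize(im,(720,600),interpolation=cv2.INTER_CUBIC))"
```

```text
(333.5, 200) [530.1 342.8  42. ]
(338, 152) [517.4 411.5  42. ]
(297, 213) [483.5 314.4  56. ]
(367, 216) [581.4 336.1  56. ]
[ 6.22485966e+02 -4.72015803e+00  1.93525392e-01] 11.088188197336619 [-2.2 -1.6  2.1  0.3 -2.4  1.1  0.6  3.8  1.7 -0.9 -0.8 -0.  -1.1 -1.3
  0.7  1.1]
```

View pics/s1c.png

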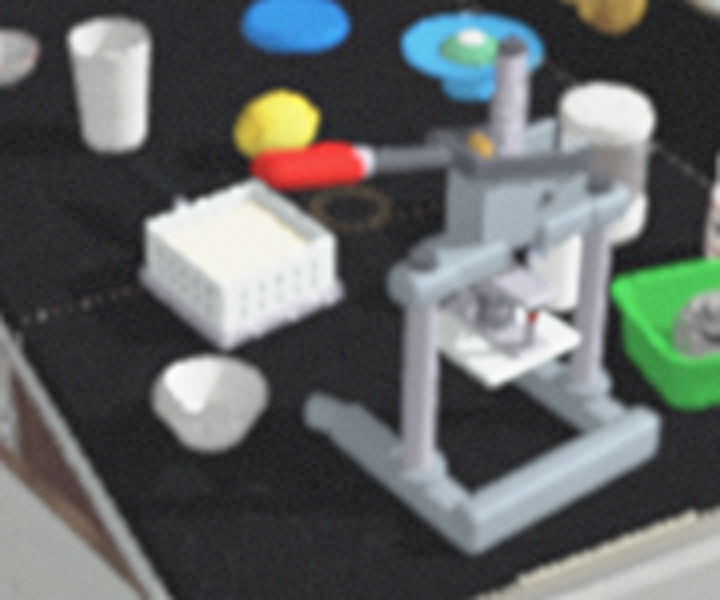

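```bash
cat > ov.py <<'E'
from h import *
def ov(v,ty,name,tag="1"):
    W=lambda P:[v[0]+np.cos(v[2])*P[0]-np.sin(v[2])*P[1],v[1]+np.sin(v[2])*P[0]+np.cos(v[2])*P[1],P[2]]
    L=[([s*62,75,22],[s*62,-59,22]) for s in(-1,1)]+[([-62,-59,22],[62,-59,22])]+[([s*78,-12,22],[s*78,-12,200]) for s in(-1,1)]+[([0,0,200],[0,0,260])]
    out=[]
    for cam,(x0,y0,w,h) in(("side",(325,180,100,135)),("scene",(310,110,100,125))):
        k=4;im=cv2.imread(f"pics/{cam}{tag}.png")[y0:y0+h,x0:x0+w];im=cv2.resize(im,None,fx=k,fy=k,interpolation=cv2.INTER_CUBIC)
        for a,b in L:
            q=[tuple(int(round(c)) for c in (proj(cam,W(p))-[x0-.5,y0-.5])*k) for p in(a,b)];cv2.line(im,q[0],q[1],(0,0,255),1)
        out.append(cv2.copyMakeBorder(im,0,540-im.shape[0],0,0,0))
    cv2.imwrite(f"pics/{name}.png",np.hstack(out))
if __name__=="__main__": ov([622.5,-4.7,.1935],0,"ov1")
E
python3 ov.py
```

```text
(no output)
```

View pics/ov1.png

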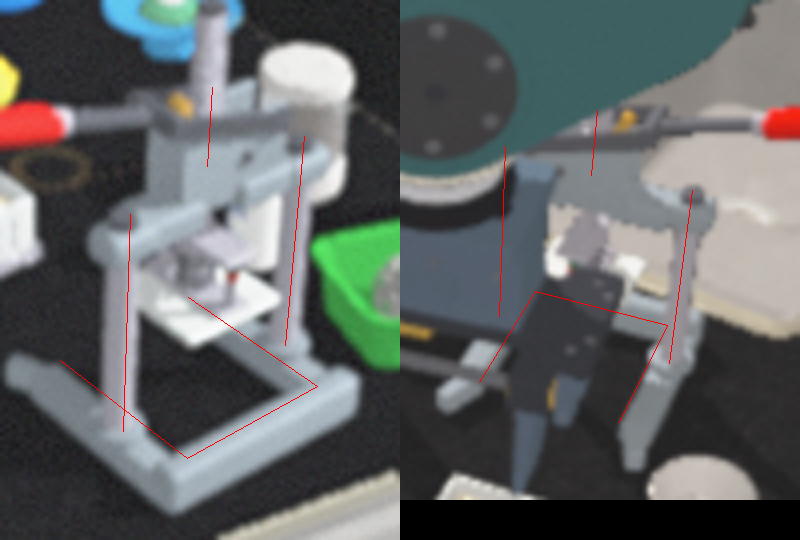

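```bash
python3 -c "
from h import *
plan([523.5,377,110],11.3)"
```

```text
n 3 turn [-0.    0.    3.87]
[[-0.08, 0.58, 4.9], [-0.0, 0.0, 1.29]],[[-0.07, 0.58, 4.9], [-0.0, 0.0, 1.29]],[[-0.06, 0.58, 4.9], [-0.0, 0.0, 1.29]],yaw 15.17 [506.1 374.9 256.9] [ 0.1  1.1 -0. ] 4.58
```

Request:
{"op": "move_arm", "data": {
  "motion": [
    [[-0.1,0.6,4.9],[0,0,1.3]],
    [[-0.1,0.6,4.9],[0,0,1.3]],
    [[0,0.6,4.9],[0,0,1.3]],
    [[0,0,0],[0,0,0]],
    [[0,0,0],[0,0,0]]
  ]
}}

```text
time: 5.2
ee_pos: [524.7, 377.8, 111.7]
tool_rot: [1.992, 2.429, 0.002]
force: [-0.4, 0.6, 0.0]
width: 91.2
grip_force: 0.0
```

```bash
python3 - <<'E'
from h import *
im=bot.read_camera("wrist");cv2.imwrite("pics/w2.png",im[:,:,::-1])
print([(m["pixel"],round(m["score"],2),atz("wrist",m["pixel"],36).round(1)) for m in bot.mark_of("tray_grip","wrist")])
for th in("tray_grip","mould_tray"): print([(m["rect"],round(m["score"],2)) for m in bot.look_for(th,"wrist")][:2])
print(proj("wrist",[523.5,377,45]))
plan([523.5,377,28],11.3)
E
```

```text
[]
[([266.5, 158.3, 376.0, 331.9], 0.67)]
[([264.7, 157.9, 376.2, 330.9], 0.56)]
[321.16238231 206.64286961]
n 2 turn [ 0.14 -0.06 -0.01]
[[-0.03, -0.08, 4.2], [0.07, -0.03, -0.01]],[[-0.03, -0.08, 4.2], [0.07, -0.03, -0.01]],yaw 11.28 [524.8 377.8 111.9] [-0.2 -0.1  0.1] 5.4
```

View pics/w2.png

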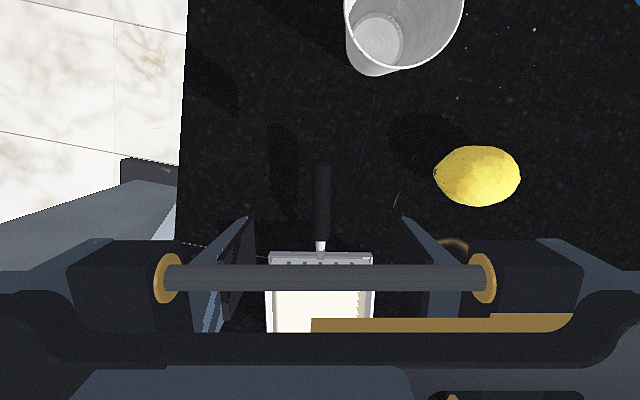

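Request:
{"op": "move_arm", "data": {
  "motion": [
    [[0,-0.1,4.2],[0,0,0]],
    [[0,0,4.2],[0,0,0]],
    [[0,0,0],[0,0,0]]
  ]
}}

```text
time: 5.78
ee_pos: [521.7, 376.2, 24.4]
tool_rot: [-1.992, -2.428, 0.006]
force: [-0.2, -0.3, 0.1]
width: 91.2
grip_force: 0.0
```

Request:
{"op": "move_arm", "data": {
  "motion": [
    [[0,0,0],[0,0,0]],
    [[0,0,0],[0,0,0]],
    [[0,0,0],[0,0,0]],
    [[0,0,0],[0,0,0]],
    [[0,0,0],[0,0,0]],
    [[0,0,0],[0,0,0]]
  ],
  "fingers": 1.0,
  "newtons": 30
}}

```text
time: 6.52
ee_pos: [523.1, 377.0, 25.9]
tool_rot: [-1.993, -2.429, 0.0]
force: [-0.3, 0.6, 0.7]
width: 34.0
grip_force: 0.0
```

```bash
python3 - <<'E'
from h import *
v=[622,-4.7,.1935];c,s=np.cos(v[2]),np.sin(v[2])
# grip target (tray origin + 128) in press frame: first align x at y_p=185+128, then in
st=bot.read_state();print(st["width"],st["grip_force"],st["force"].round(1))
d=st["ee_pos"][:2]-v[:2];print("tcp in press",c*d[0]+s*d[1],-s*d[0]+c*d[1])
plan([v[0]-s*313,v[1]+c*313,st["ee_pos"][2]],11.1,8)
E
```

```text
33.95370537735651 0.0 [-0.3  0.6  0.7]
tcp in press -23.67424024679154 393.64593819635786
n 8 turn [-0.    0.    0.17]
[[-1.01, 0.29, 0.0], [-0.0, 0.0, 0.02]],[[-1.01, 0.29, 0.0], [-0.0, 0.0, 0.02]],[[-1.01, 0.29, 0.0], [-0.0, 0.0, 0.02]],[[-1.01, 0.29, 0.0], [-0.0, 0.0, 0.02]],[[-1.01, 0.29, 0.0], [-0.0, 0.0, 0.02]],[[-1.01, 0.29, 0.0], [-0.0, 0.0, 0.02]],[[-1.01, 0.29, 0.0], [-0.0, 0.0, 0.02]],[[-1.01, 0.3, 0.0], [-0.0, 0.0, 0.02]],yaw 11.27 [523.1 377.   25.9] [-0.3  0.6  0.7] 6.53
```

Request:
{"op": "move_arm", "data": {
  "motion": [
    [[0,0,0],[0,0,0]],
    [[0,0,0],[0,0,0]],
    [[0,0,0],[0,0,0]],
    [[0,0,0],[0,0,0]]
  ]
}}

```text
time: 7.02
ee_pos: [523.0, 377.0, 25.8]
tool_rot: [-1.993, -2.429, 0.001]
force: [-1.2, -1.5, 0.6]
width: 17.0
grip_force: 29.9
```

Request:
{"op": "move_arm", "data": {
  "motion": [
    [[-1,0.3,0],[0,0,0]],
    [[-1,0.3,0],[0,0,0]],
    [[-1,0.3,0],[0,0,0]],
    [[-1,0.3,0],[0,0,0]],
    [[-1,0.3,0],[0,0,0]],
    [[-1,0.3,0],[0,0,0]],
    [[-1,0.3,0],[0,0,0]],
    [[-1,0.3,0],[0,0,0]],
    [[0,0,0],[0,0,0]],
    [[0,0,0],[0,0,0]]
  ]
}}

```text
time: 8.28
ee_pos: [562.2, 303.1, 25.9]
tool_rot: [1.992, 2.429, -0.0]
force: [0.8, -0.9, -1.4]
width: 17.6
grip_force: 29.9
```

```bash
python3 - <<'E'
from h import *
for c in("side","scene"):
    im=bot.read_camera(c);cv2.imwrite(f"pics/{c}3.png",im[:,:,::-1])
    for th in("press_home","mould_tray","tray_grip","paneer"):
        m=bot.mark_of(th,c)
        if m:
            z={"tray_grip":36,"paneer":7.5}.get(th,0);print(c,th,round(m[0]["score"],2),atz(c,m[0]["pixel"],z).round())
from ov import ov
v=[622,-4.7,.1935];c,s=np.cos(v[2]),np.sin(v[2])
st=bot.read_state();d=st["ee_pos"][:2]-v[:2];print("tcp in press",c*d[0]+s*d[1],-s*d[0]+c*d[1],st["width"],st["force"].round(1))
im=cv2.imread("pics/side3.png")[180:315,280:425];a=cv2.resize(im,None,fx=4,fy=4,interpolation=cv2.INTER_CUBIC)
cv2.imwrite("pics/s3c.png",a)
plan([v[0]-s*313,v[1]+c*313,25],11.1)
E
```

```text
side press_home 0.58 [617.   2.   0.]
side mould_tray 0.74 [582. 187.   0.]
side tray_grip 0.75 [550. 306.  36.]
side paneer 0.84 [589. 180.   8.]
scene press_home 0.83 [607.   1.   0.]
scene mould_tray 0.6 [585. 173.   0.]
scene tray_grip 0.81 [558. 304.  36.]
scene paneer 0.58 [593. 178.   7.]
tcp in press 0.6066129253782506 313.9101205968865 17.737598071833023 [-0.  -0.3 -1.8]
n 1 turn [ 0.   -0.01  0.17]
[[-0.09, -0.06, 0.1], [0.0, -0.01, 0.17]],yaw 11.27 [562.2 303.5  26. ] [-0.  -0.3 -1.8] 8.78
```

View pics/s3c.png

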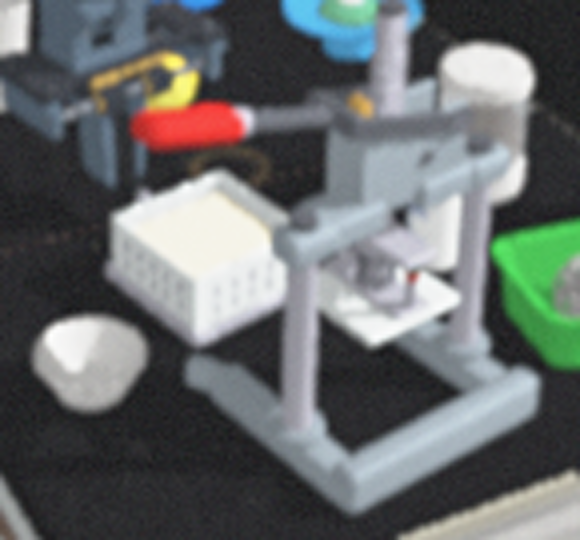

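```bash
python3 - <<'E'
from h import *
def P(v,p): return [v[0]+np.cos(v[2])*p[0]-np.sin(v[2])*p[1],v[1]+np.sin(v[2])*p[0]+np.cos(v[2])*p[1],p[2]]
v=[622,-4.7,.1935]; st=bot.read_state(); t=st["ee_pos"]; yw=np.radians(11.2)
tr=[t[0]+np.sin(yw)*128,t[1]-np.cos(yw)*128,yw]
q=lambda X:((proj("side",X)-[279.5,179.5])*4).round()
print("tray corners z0",[q(P(tr,[a,b,0])) for a,b in((-58,58),(-58,-58),(58,-58))])
print("rim corners",[q(P(tr,[a,b,56])) for a,b in((-53.5,53.5),(-53.5,-53.5),(53.5,-53.5),(53.5,53.5))])
print("leg top",[q(P(v,[-62,b,22])) for b in(75,-59)],"leg base",[q(P(v,[-62,b,0])) for b in(75,-59)], "cols",[q(P(v,[a,-12,z])) for a in(-78,78) for z in (30,200)], "back",q(P(v,[62,-59,22])))
E
```

```text
tray corners z0 [array([110., 274.]), array([200., 346.]), array([317., 289.])]
rim corners [array([116., 216.]), array([201., 280.]), array([311., 229.]), array([224., 170.])]
leg top [array([240., 360.]), array([366., 459.])] leg base [array([239., 384.]), array([364., 484.])] cols [array([302., 423.]), array([310., 214.]), array([465., 336.]), array([483., 136.])] back [496. 386.]
```

Request:
{"op": "move_arm", "data": {
  "motion": [
    [[-1.2,-0.05,0],[0,0,0]],
    [[-1.2,0,0],[0,0,0]],
    [[-1.2,0,0],[0,0,0]],
    [[-1.2,0,0],[0,0,0]],
    [[-1,0,0],[0,0,0]],
    [[-1,0,0],[0,0,0]],
    [[-1,0,0],[0,0,0]],
    [[-1,0,0],[0,0,0]],
    [[-1,0,0],[0,0,0]],
    [[0,0,0],[0,0,0]]
  ]
}}

```text
time: 10.02
ee_pos: [581.1, 206.2, 25.9]
tool_rot: [1.993, 2.428, -0.001]
force: [0.2, -1.0, -1.7]
width: 17.7
grip_force: 29.9
```

```bash
cat >> h.py <<'E'
def inpress(v=(622,-4.7,.1935)):
    c,s=np.cos(v[2]),np.sin(v[2]);st=bot.read_state();d=st["ee_pos"][:2]-v[:2];f=st["force"]
    print("press xy",(c*d[0]+s*d[1]).round(1),(-s*d[0]+c*d[1]).round(1),"z",st["ee_pos"][2].round(1),"F",(c*f[0]+s*f[1]).round(1),(-s*f[0]+c*f[1]).round(1),f[2].round(1),"w",st["width"].round(1),"t",round(st["time"],2),"M",st["moment"].round(2))
E
python3 -c "
from h import *
inpress()"
```

```text
Traceback (most recent call last):
  File "h.py", line 24, in inpress
    print("press xy",(c*d[0]+s*d[1]).round(1),(-s*d[0]+c*d[1]).round(1),"z",st["ee_pos"][2].round(1),"F",(c*f[0]+s*f[1]).round(1),(-s*f[0]+c*f[1]).round(1),f[2].round(1),"w",st["width"].round(1),"t",round(st["time"],2),"M",st["moment"].round(2))
                                                                                                                                                                              ^^^^^^^^^^^^^^^^^
AttributeError: 'float' object has no attribute 'round'
```

Request:
{"op": "move_arm", "data": {
  "motion": [
    [[-1,0,0],[0,0,0]],
    [[-1,0,0],[0,0,0]],
    [[-1,0,0],[0,0,0]],
    [[-1,0,0],[0,0,0]],
    [[-1,0,0],[0,0,0]],
    [[-1,0,0],[0,0,0]],
    [[-0.6,0,0],[0,0,0]],
    [[0,0,0],[0,0,0]]
  ]
}}

```text
time: 11.02
ee_pos: [593.9, 141.8, 25.9]
tool_rot: [1.993, 2.428, -0.001]
force: [0.3, -1.5, -2.6]
width: 18.0
grip_force: 29.9
```

```bash
sed -i 's/st\["width"\].round(1)/round(st["width"],1)/' h.py
python3 -c "
from h import *
inpress()"
```

```text
press xy 0.6 149.1 z 25.9 F 0.0 -1.6 -2.6 w 18.0 t 11.03 M [-0.4   0.01 -0.02]
```

22 mm left by estimate; creep until the stop is felt.

Request:
{"op": "move_arm", "data": {
  "motion": [
    [[-0.6,0,0],[0,0,0]],
    [[-0.6,0,0],[0,0,0]],
    [[-0.4,0,0],[0,0,0]],
    [[-0.2,0,0],[0,0,0]],
    [[0,0,0],[0,0,0]]
  ]
}}

```text
time: 11.65
ee_pos: [597.3, 124.4, 25.9]
tool_rot: [1.993, 2.429, -0.0]
force: [1.3, -2.1, -2.3]
width: 18.0
grip_force: 29.9
```

Request:
{"op": "move_arm", "data": {
  "motion": [
    [[-0.2,0,0],[0,0,0]],
    [[-0.2,0,0],[0,0,0]],
    [[0,0,0],[0,0,0]]
  ]
}}

```text
time: 12.02
ee_pos: [598.1, 120.6, 25.9]
tool_rot: [1.993, 2.429, -0.0]
force: [0.1, -0.1, -2.6]
width: 18.0
grip_force: 29.9
```

```bash
python3 -c "
from h import *
inpress()"
```

```text
press xy 0.7 127.6 z 25.9 F 0.1 -0.1 -2.6 w 18.0 t 12.03 M [-0.17  0.04 -0.02]
```

Request:
{"op": "move_arm", "data": {
  "motion": [
    [[-0.1,0,0],[0,0,0]],
    [[-0.1,0,0],[0,0,0]],
    [[0,0,0],[0,0,0]]
  ]
}}

```text
time: 12.4
ee_pos: [598.9, 119.3, 26.2]
tool_rot: [1.993, 2.428, 0.002]
force: [0.9, 6.1, -0.9]
width: 17.8
grip_force: 29.9
```

Request:
{"op": "move_arm", "data": {
  "motion": [
    [[-0.1,0,0],[0,0,0]],
    [[-0.1,0,0],[0,0,0]],
    [[0,0,0],[0,0,0]]
  ]
}}

```text
time: 12.78
ee_pos: [600.1, 118.9, 26.7]
tool_rot: [1.994, 2.427, 0.006]
force: [0.7, 21.8, 2.1]
width: 18.0
grip_force: 29.9
```

```bash
python3 -c "
from h import *
inpress()"
```

```text
press xy 2.2 125.5 z 26.7 F 4.9 21.3 2.1 w 18.0 t 12.78 M [ 4.03  0.   -0.28]
```

Request:
{"op": "move_arm", "data": {
  "motion": [
    [[0.1,0,0],[0,0,0]],
    [[0,0,0],[0,0,0]],
    [[0,0,0],[0,0,0]],
    [[0,0,0],[0,0,0]],
    [[0,0,0],[0,0,0]]
  ],
  "fingers": 4.5
}}

```text
time: 13.4
ee_pos: [598.7, 117.7, 25.9]
tool_rot: [1.993, 2.429, -0.0]
force: [-0.6, -0.0, -0.8]
width: 45.2
grip_force: 0.0
```

```bash
python3 - <<'E'
from h import *
inpress()
v=[622,-4.7,.1935];c,s=np.cos(v[2]),np.sin(v[2]);W=lambda x,y,z:[v[0]+c*x-s*y,v[1]+s*x+c*y,z]
plan(W(1,127,345),11.1)
plan(W(-160,0,345),11.1)
E
```

```text
press xy 0.7 124.6 z 25.9 F -0.6 0.1 -0.8 w 45.2 t 13.4 M [-0.15  0.05 -0.05]
n 6 turn [-0.    0.    0.16]
[[0.04, 0.01, -5.32], [-0.0, 0.0, 0.03]],[[0.04, 0.01, -5.32], [-0.0, 0.0, 0.03]],[[0.04, 0.01, -5.32], [-0.0, 0.0, 0.03]],[[0.04, 0.01, -5.32], [-0.0, 0.0, 0.03]],[[0.04, 0.01, -5.32], [-0.0, 0.0, 0.03]],[[0.04, 0.01, -5.32], [-0.0, 0.0, 0.03]],yaw 11.26 [598.7 117.7  25.9] [-0.6 -0.  -0.8] 13.4
n 7 turn [-0.    0.    0.16]
[[-1.77, -2.3, -4.56], [-0.0, 0.0, 0.02]],[[-1.77, -2.3, -4.56], [-0.0, 0.0, 0.02]],[[-1.78, -2.3, -4.56], [-0.0, 0.0, 0.02]],[[-1.78, -2.3, -4.56], [-0.0, 0.0, 0.02]],[[-1.78, -2.3, -4.56], [-0.0, 0.0, 0.02]],[[-1.78, -2.3, -4.56], [-0.0, 0.0, 0.02]],[[-1.78, -2.3, -4.56], [-0.0, 0.0, 0.02]],yaw 11.26 [598.7 117.7  25.9] [-0.6 -0.  -0.8] 13.4
```

Request:
{"op": "move_arm", "data": {
  "motion": [
    [[0,0,-4],[0,0,0]],
    [[0,0,-5],[0,0,0]],
    [[0,0,-6],[0,0,0]],
    [[0,0,-6],[0,0,0]],
    [[0,0,-6],[0,0,0]],
    [[0,0,-5],[0,0,0]]
  ]
}}

```text
time: 14.15
ee_pos: [598.7, 117.8, 348.7]
tool_rot: [1.992, 2.428, 0.002]
force: [0.5, -1.0, -0.3]
width: 45.0
grip_force: 0.0
```

Request:
{"op": "move_arm", "data": {
  "motion": [
    [[-2,-3.2,0],[0,0,0]],
    [[-2.6,-3.2,0],[0,0,0]],
    [[-2.6,-3.2,0],[0,0,0]],
    [[-2.6,-3.2,0],[0,0,0]],
    [[-2.6,-3.2,0],[0,0,0]],
    [[0,0,0],[0,0,0]],
    [[0,0,0],[0,0,0]]
  ],
  "fingers": 0
}}

```text
time: 15.02
ee_pos: [466.3, -34.9, 346.1]
tool_rot: [1.993, 2.428, 0.001]
force: [-0.9, -0.0, 0.4]
width: 0.4
grip_force: 0.0
```

```bash
cat > look.py <<'E'
from h import *
import sys
tag=sys.argv[1]
inpress()
for c in("side","scene","wrist"):
    im=bot.read_camera(c);cv2.imwrite(f"pics/{c}{tag}.png",im[:,:,::-1])
    for th in("plate_face","ram_yoke","lever_grip","mould_tray","press_home"):
        m=bot.mark_of(th,c)
        if m:
            p=m[0]["pixel"];o=f"{c} {th} {m[0]['score']:.2f} {np.round(p,1)}"
            if c!="wrist" and th in("plate_face","ram_yoke"):
                zs=np.arange(20,200,.5);e=[abs(proj(c,[622,-4.7,z])[1]-p[1]) for z in zs];o+=f" z={zs[np.argmin(e)]}"
            if th=="mould_tray":o+=f" {atz(c,p,0).round()}"
            if th=="lever_grip":o+=f" {atz(c,p,299).round()}"
            print(o)
E
python3 look.py 4; python3 -c "
import cv2,numpy as np
a=cv2.imread('pics/side4.png')[180:320,310:425];a=cv2.resize(a,None,fx=4,fy=4,interpolation=cv2.INTER_CUBIC)
b=cv2.resize(cv2.imread('pics/wrist4.png'),(339,212))
o=np.zeros((560,800,3),np.uint8);o[:,:460]=a;o[:212,460:799]=b
c=cv2.imread('pics/scene4.png')[110:250,310:424];o[212:,460:744]=cv2.resize(c,(284,348));cv2.imwrite('pics/c4.png',o)"
```

```text
press xy -158.6 0.3 z 346.1 F -0.8 0.2 0.4 w 0.4 t 15.03 M [-0.05  0.02 -0.04]
side plate_face 0.86 [373.3 253.3] z=94.5
side ram_yoke 0.92 [368.9 241.4] z=134.5
side lever_grip 0.66 [328.3 205.6] [469. -27. 299.]
side mould_tray 0.94 [370.8 282. ] [613.  -9.   0.]
scene plate_face 0.77 [355.9 179.8] z=95.0
scene ram_yoke 0.83 [359.4 163.3] z=162.0
scene lever_grip 0.70 [411.8 139.7] [462. -19. 299.]
scene mould_tray 0.90 [356.6 198.9] [620. -21.   0.]
scene press_home 0.55 [356.1 167. ]
wrist plate_face 0.87 [428.1 171. ]
wrist ram_yoke 0.61 [436.8 177.6]
wrist lever_grip 0.64 [324.  209.5] [466. -32. 299.]
```

View pics/c4.png

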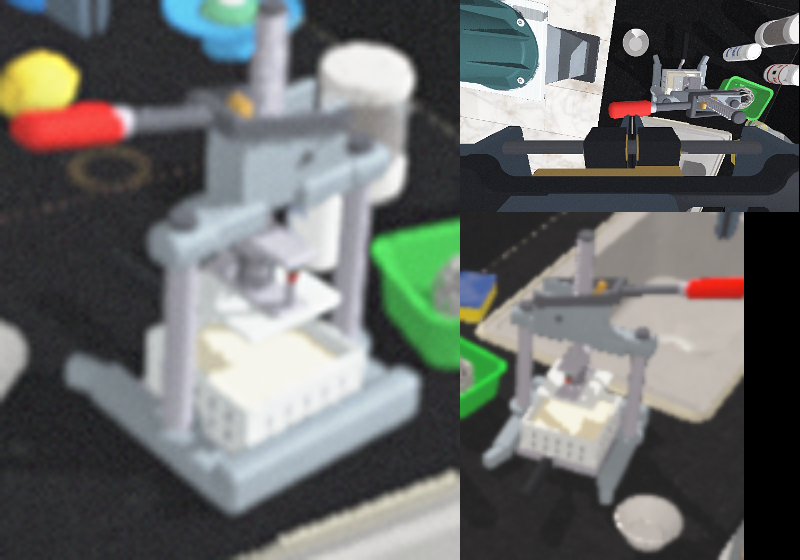

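Request:
{"op": "move_arm", "data": {
  "motion": [
    [[0,0,3],[0,0,0]],
    [[0,-0.2,1.5],[0,0,0]],
    [[0,-0.2,1.5],[0,0,0]],
    [[0,-0.2,1.5],[0,0,0]],
    [[0,-0.2,1.5],[0,0,0]],
    [[0,0,1.2],[0,0,0]],
    [[0,0,1.2],[0,0,0]],
    [[0,0,0],[0,0,0]]
  ]
}}

```text
time: 16.92
ee_pos: [458.0, -36.6, 231.2]
tool_rot: [-1.992, -2.428, 0.001]
force: [-1.8, -0.3, 3.1]
width: 0.6
grip_force: 1.5
```

```bash
python3 look.py 5
```

```text
press xy -167.1 0.3 z 231.2 F -1.8 0.0 3.1 w 0.6 t 16.93 M [-0.15  0.47  0.04]
side plate_face 0.94 [375.5 254.7] z=90.0
side ram_yoke 0.98 [372.7 244.7] z=123.5
side lever_grip 0.92 [326.3 227.6] [ 422. -111.  299.]
side mould_tray 0.93 [371.6 280.9] [618.  -6.   0.]
scene plate_face 0.91 [358.1 180.8] z=90.5
scene ram_yoke 0.90 [356.7 166. ] z=151.5
scene lever_grip 0.87 [412.9 156.4] [426.  56. 299.]
scene mould_tray 0.63 [353.8 199.4] [627. -13.  -0.]
wrist plate_face 0.87 [463.3 186.5]
wrist ram_yoke 0.79 [485. 197.]
wrist lever_grip 0.61 [316.5 235.7] [451.  -9. 299.]
```

Request:
{"op": "move_arm", "data": {
  "motion": [
    [[0,0,0.5],[0,0,0]],
    [[0,0,0.4],[0,0,0]],
    [[0,0,0],[0,0,0]],
    [[0,0,0],[0,0,0]]
  ]
}}

```text
time: 18.32
ee_pos: [458.1, -36.6, 222.9]
tool_rot: [-1.992, -2.429, 0.0]
force: [-0.4, -0.9, 2.6]
width: 0.5
grip_force: 1.4
```

```bash
cat > trk.py <<'E'
from h import *
import sys
def sub(r,i):
    a,b,c=r[i-1],r[i],r[i+1];return i+.5*(a-c)/(a-2*b+c)
def track(tag,ref="4"):
    for cam,(x,y),hw,hu,hd in(("side",(377,183),7,5,6),("scene",(360,119),6,5,6)):
        A=cv2.imread(f"pics/{cam}{ref}.png").astype(np.float32)[y-hu:y+hd,x-hw:x+hw+1]
        I=cv2.imread(f"pics/{cam}{tag}.png").astype(np.float32)
        y0=y-hu-4;x0=x-hw-5;S=I[y0:y+hd+34,x0:x+hw+6]
        r=cv2.matchTemplate(S,A,cv2.TM_CCOEFF_NORMED);_,m,_,(mx,my)=cv2.minMaxLoc(r)
        sy=sub(r[:,mx],my) if 0<my<r.shape[0]-1 else my
        dy=sy-4;zs=np.arange(-5,90,.25);c=np.array([proj(cam,[622,-4.7,290-z])[1] for z in zs])-proj(cam,[622,-4.7,290])[1]
        print(cam,"score",round(m,2),"dx",mx-5,"dy",round(dy,2),"drop",round(float(np.interp(dy,c,zs)),1))
if __name__=="__main__":
    t=sys.argv[1]
    if len(sys.argv)>2:
        inpress()
        for c in("side","scene","wrist"): cv2.imwrite(f"pics/{c}{t}.png",bot.read_camera(c)[:,:,::-1])
    track(t)
E
python3 trk.py 5; python3 trk.py 6 new
```

```text
side score 0.74 dx 0 dy 2.54 drop 7.4
scene score 0.91 dx -1 dy 1.17 drop 4.0
press xy -167.0 0.2 z 222.9 F -0.6 -0.8 2.6 w 0.5 t 18.32 M [-0.29  0.26  0.03]
side score 0.65 dx 0 dy 3.57 drop 10.4
scene score 0.89 dx -1 dy 1.18 drop 4.0
```

```bash
python3 - <<'E'
import cv2
for cam,x,r0,r1 in(("side",377,176,206),("scene",360,112,140)):
    for t in "456":
        I=cv2.imread(f"pics/{cam}{t}.png").astype(int);print(cam,t,r0,I[r0:r1,x-1:x+2].mean(axis=(1,2)).astype(int))
    for t in "46":
        I=cv2.imread(f"pics/{cam}{t}.png").astype(int);x2=371 if cam=="side" else 357;a,b=(236,275)if cam=="side" else(160,200)
        print(cam,t,"plate col",x2,a,I[a:b,x2-1:x2+2].mean(axis=(1,2)).astype(int))
E
```

```text
side 4 176 [160 167 156 135 121 110 103 115 152 179 187 188 189 191 188 190 190 194
 194 194 194 199 199 196 198 205 205 202 200 202]
side 5 176 [159 170 170 168 168 163 145 124 117 108 104 124 152 176 192 194 191 192
 193 193 194 197 199 201 201 201 199 198 202 205]
side 6 176 [160 169 170 169 168 166 164 149 129 115 105 109 138 173 190 193 195 197
 199 199 202 205 205 206 203 201 204 206 208 209]
side 4 plate col 371 236 [186 184 174 165 153 147 141 128 111 106 110 116 117 115 120 131 150 167
 183 208 221 217 215 233 243 243 239 230 227 232 239 241 242 242 242 242
 242 242 242]
side 6 plate col 371 236 [186 183 174 159 148 155 166 168 156 146 139 124 111 108 110 115 117 118
 123 138 152 166 191 216 221 214 218 236 243 243 238 228 213 200 194 200
 218 236 242]
scene 4 112 [ 45  42  42  43  53  95 115 115 101 102 133 148 150 150 149 149 149 149
 150 150 149 149 148 148 148 147 147 147]
scene 5 112 [ 45  43  42  43  44  44  51  86 112 118 116 102 102 133 148 149 149 150
 151 150 149 149 149 149 150 148 148 147]
scene 6 112 [ 45  43  42  43  44  44  51  90 131 133 120 111  99 109 137 148 149 149
 150 150 150 149 149 149 149 148 148 148]
scene 4 plate col 357 160 [133 133 136 143 145 145 144 145 146 147 147 146 144 143 134 125 119 113
 112 133 159 158 155 159 169 177 190 199 220 236 239 239 239 239 236 233
 232 224 210 196]
scene 6 plate col 357 160 [133 133 136 143 147 147 146 148 148 147 146 147 148 148 146 142 137 130
 124 115 115 115 134 148 160 182 184 181 192 199 200 200 200 196 191 190
 190 190 190 190]
```

Request:
{"op": "move_arm", "data": {
  "motion": [
    [[0,0,-3],[0,0,0]],
    [[0,0,-3],[0,0,0]],
    [[0,0,-3],[0,0,0]],
    [[0,0,0],[0,0,0]],
    [[0,0,1.5],[0,0,0]],
    [[0,0,2],[0,0,0]],
    [[0,0,2],[0,0,0]],
    [[0,0,2],[0,0,0]],
    [[0,0,1.5],[0,0,0]],
    [[0,0,0],[0,0,0]]
  ]
}}

```text
time: 19.73
ee_pos: [456.9, -36.4, 220.8]
tool_rot: [-1.991, -2.426, 0.003]
force: [-1.0, 0.2, 1.3]
width: 0.1
grip_force: 0.9
```

```bash
cat > edge.py <<'E'
from h import *
import sys
t=sys.argv[1]
if len(sys.argv)>2:
    inpress()
    for c in("side","scene","wrist"): cv2.imwrite(f"pics/{c}{t}.png",bot.read_camera(c)[:,:,::-1])
def cross(p,lvl,after):
    for i in range(after,len(p)-1):
        if p[i]<lvl<=p[i+1]: return i+(lvl-p[i])/(p[i+1]-p[i])
base={"side":183.8,"scene":122.0}
for cam,x,lvl,r0,r1 in(("side",377,145,176,215),("scene",360,130,112,150)):
    I=cv2.imread(f"pics/{cam}{t}.png").astype(int);p=I[r0:r1,x-1:x+2].mean(axis=(1,2))
    i=int(np.argmin(p[3:30] if cam=="side" else p[6:])+(3 if cam=="side" else 6)) if cam=="side" else max(k for k in range(len(p)) if p[k]<118)
    e=r0+cross(p,lvl,i) if cross(p,lvl,i) else None
    if e:
        zs=np.arange(-5,95,.25);c=np.array([proj(cam,[622,-4.7,285-z])[1] for z in zs])-proj(cam,[622,-4.7,285])[1]
        print(cam,"cap edge",round(e,2),"drop",round(float(np.interp(e-base[cam],c,zs)),1))
    else: print(cam,p.astype(int))
I=cv2.imread(f"pics/side{t}.png").astype(int)
print("side plate",I[236:285,370:373].mean(axis=(1,2)).astype(int))
E
python3 edge.py 6; python3 edge.py 7 new
```

```text
side cap edge 188.18 drop 12.8
scene [ 45  43  42  43  44  44  51  90 131 133 120 111  99 109 137 148 149 149
 150 150 150 149 149 149 149 148 148 148 148 147 148 149 149 148 145 138
 116  94]
side plate [186 183 174 159 148 155 166 168 156 146 139 124 111 108 110 115 117 118
 123 138 152 166 191 216 221 214 218 236 243 243 238 228 213 200 194 200
 218 236 242 242 242 242 242 243 242 236 223 213 211]
press xy -168.2 0.7 z 220.8 F -0.9 0.3 1.3 w 0.1 t 19.73 M [-0.04  0.23  0.  ]
side cap edge 192.73 drop 26.3
scene [ 45  43  42  44  44  44  51  89 135 167 174 177 180 151 123 115 101 106
 135 149 150 149 149 149 149 149 149 148 147 147 148 149 149 150 146 135
 114  94]
side plate [186 183 172 161 150 145 143 144 145 154 170 172 162 149 142 125 112 110
 115 124 121 116 121 136 154 167 186 207 216 214 217 236 243 244 240 231
 218 202 200 218 235 242 243 243 243 236 223 213 210]
```

Request:
{"op": "move_arm", "data": {
  "motion": [
    [[0,0,-3],[0,0,0]],
    [[0,0,-3],[0,0,0]],
    [[0,0,-3.2],[0,0,0]],
    [[0,0,0],[0,0,0]],
    [[0,0,0],[0,0,0]],
    [[0,0,0],[0,0,0]]
  ]
}}

```text
time: 20.62
ee_pos: [457.7, -36.5, 314.1]
tool_rot: [-1.992, -2.428, 0.001]
force: [-0.3, -0.2, 0.2]
width: 0.2
grip_force: 0.0
```

```bash
sed -i 's/360,130,112,150/360,130,112,143/' edge.py; python3 edge.py 8 new
```

```text
press xy -167.3 0.4 z 314.1 F -0.3 -0.1 0.2 w 0.2 t 20.62 M [-0.13  0.04 -0.01]
side cap edge 192.7 drop 26.3
scene cap edge 129.65 drop 26.5
side plate [187 184 176 162 152 147 145 146 147 154 169 171 161 152 144 128 113 109
 116 121 118 119 130 151 165 168 181 200 205 210 224 240 244 244 240 231
 218 204 203 219 237 242 243 244 243 237 224 214 212]
```

Request:
{"op": "move_arm", "data": {
  "motion": [
    [[0,0,1.7],[0,0,0]],
    [[0,0,1.5],[0,0,0]],
    [[0,0,1.5],[0,0,0]],
    [[0,0,1.5],[0,0,0]],
    [[0,0,1.5],[0,0,0]],
    [[0,0,1.5],[0,0,0]],
    [[0,0,0],[0,0,0]],
    [[0,0,0],[0,0,0]]
  ]
}}

```text
time: 21.78
ee_pos: [458.2, -36.6, 222.8]
tool_rot: [-1.993, -2.428, 0.0]
force: [-0.8, 1.0, 2.8]
width: 0.5
grip_force: 1.0
```

```bash
python3 edge.py 9 new
```

```text
press xy -166.9 0.2 z 222.8 F -0.6 1.1 2.8 w 0.5 t 21.77 M [-0.1   0.22 -0.01]
side cap edge 196.52 drop 37.7
scene cap edge 132.95 drop 38.2
side plate [186 182 175 157 144 141 148 149 151 162 165 156 149 151 162 163 155 147
 137 119 110 114 120 123 117 118 129 151 168 177 191 203 203 212 233 243
 244 242 237 228 215 210 227 240 242 236 223 212 210]
```

Request:
{"op": "move_arm", "data": {
  "motion": [
    [[0,0,0.3],[0,0,0]],
    [[0,0,0],[0,0,0]],
    [[0,0,0],[0,0,0]]
  ]
}}

```text
time: 22.3
ee_pos: [458.4, -36.6, 220.1]
tool_rot: [1.992, 2.428, 0.0]
force: [0.3, -0.3, 2.7]
width: 0.4
grip_force: 1.3
```

```bash
python3 -c "
from h import *
print(bot.finger_overhang)"; python3 edge.py 10 new | grep -v plate
```

```text
11.0
press xy -166.7 0.2 z 220.1 F 0.2 -0.4 2.7 w 0.4 t 22.3 M [-0.08 -0.09  0.09]
side cap edge 196.52 drop 37.7
scene cap edge 132.96 drop 38.2
 136 119 110 111 121 122 117 116 128 151 167 178 191 202 203 212 233 243
 244 242 237 227 214 211 227 240 242 236 223 213 211]
```

```bash
python3 - <<'E'
from h import *
A=[];b=[]
for c in("side","scene"):
    m=bot.mark_of("lever_grip",c)
    r=bot.regions_of("lever_grip",c)
    im=cv2.imread(f"pics/{c}10.png").astype(int);red=(im[:,:,2]>150)&(im[:,:,1]<70)&(im[:,:,0]<70)
    red[:, :300]=0; ys,xs=np.nonzero(red[:, :]);k=(ys>120)&(ys<260);xs,ys=xs[k],ys[k]
    print(c,m[0]["pixel"],"red",xs.mean(),ys.mean(),xs.min(),xs.max(),ys.min(),ys.max())
    o,d=ray(c,(xs.mean(),ys.mean()));d/=np.linalg.norm(d);M=np.eye(3)-np.outer(d,d);A.append(M);b.append(M@o)
print("red centre",np.linalg.solve(sum(A),sum(b)))
E
python3 -c "
import cv2,numpy as np
o=np.zeros((560,800,3),np.uint8)
a=cv2.imread('pics/side10.png')[190:280,305:405];o[:360,:400]=cv2.resize(a,(400,360),interpolation=cv2.INTER_CUBIC)
b=cv2.imread('pics/scene10.png')[110:200,340:440];o[:360,400:]=cv2.resize(b,(400,360),interpolation=cv2.INTER_CUBIC)
c=cv2.imread('pics/wrist10.png')[150:300,240:540];o[360:,:400]=cv2.resize(c,(400,200))
cv2.imwrite('pics/c10.png',o)"
```

```text
side [322.9, 234.7] red 321.0 238.2093023255814 311 337 232 244
scene [413.9, 158.6] red 412.625 160.8235294117647 401 424 155 166
red centre [449.11687362 -34.48447118 219.40543491]
```

View pics/c10.png

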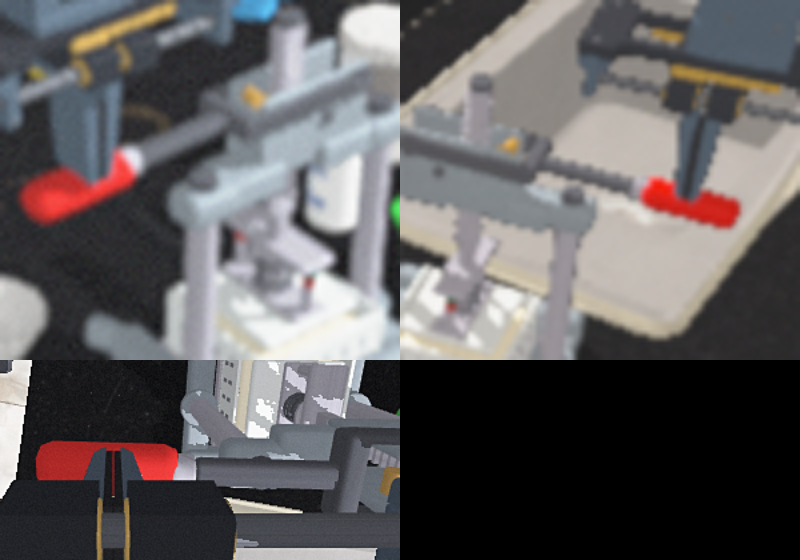

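Request:
{"op": "move_arm", "data": {
  "motion": [
    [[0,0,-3],[0,0,0]],
    [[0,0,-3],[0,0,0]],
    [[0,0,-3.3],[0,0,0]],
    [[0,0,0],[0,0,0]],
    [[0,0,0],[0,0,0]],
    [[0,0,0],[0,0,0]],
    [[0,0,1.7],[0,0,0]],
    [[0,0,1.6],[0,0,0]],
    [[0,0,1.4],[0,0,0]],
    [[0,0,0],[0,0,0]]
  ]
}}

```text
time: 23.9
ee_pos: [457.6, -36.5, 264.5]
tool_rot: [-1.992, -2.427, 0.002]
force: [-0.5, 1.1, 2.0]
width: 0.3
grip_force: 0.8
```

```bash
python3 edge.py 11 new
```

```text
press xy -167.5 0.4 z 264.5 F -0.3 1.1 2.0 w 0.3 t 23.9 M [ 0.01  0.18 -0.02]
side cap edge 196.95 drop 39.0
scene cap edge 133.36 drop 39.7
side plate [188 184 175 162 147 140 144 151 157 167 172 164 152 157 170 172 161 151
 142 127 112 107 115 124 126 127 138 161 177 181 192 203 205 214 235 244
 244 244 240 231 218 209 220 237 242 237 224 214 212]
```

Request:
{"op": "move_arm", "data": {
  "motion": [
    [[0,0,1],[0,0,0]],
    [[0,0,1],[0,0,0]],
    [[0,0,0],[0,0,0]]
  ]
}}

```text
time: 24.42
ee_pos: [457.8, -36.5, 245.1]
tool_rot: [-1.992, -2.428, 0.001]
force: [-0.7, -0.7, 1.8]
width: 0.3
grip_force: 1.0
```

```bash
python3 edge.py 12 new
```

```text
press xy -167.2 0.3 z 245.1 F -0.8 -0.5 1.8 w 0.3 t 24.43 M [-0.11  0.25  0.04]
side cap edge 198.57 drop 43.9
scene cap edge 134.75 drop 44.7
side plate [188 184 175 159 144 134 138 147 156 167 174 174 161 151 150 161 169 162
 153 146 133 114 108 113 119 122 119 122 140 162 175 189 204 210 214 229
 241 244 244 242 234 224 220 230 238 235 223 213 211]
```

Request:
{"op": "move_arm", "data": {
  "motion": [
    [[0,0,1],[0,0,0]],
    [[0,0,0.5],[0,0,0]],
    [[0,0,0],[0,0,0]]
  ]
}}

```text
time: 24.95
ee_pos: [458.1, -36.7, 230.6]
tool_rot: [-1.992, -2.429, 0.001]
force: [-1.5, -1.3, 4.1]
width: 0.5
grip_force: 2.1
```

```bash
python3 edge.py 13 new
```

```text
press xy -167.0 0.2 z 230.6 F -1.7 -1.0 4.1 w 0.5 t 24.95 M [-0.38  0.28  0.  ]
side cap edge 199.6 drop 47.0
scene cap edge 135.62 drop 47.8
side plate [186 183 174 158 143 134 133 137 145 157 170 176 173 161 149 154 171 175
 165 152 141 127 112 106 115 124 124 120 125 141 161 171 183 199 204 212
 229 241 244 243 241 233 225 225 232 233 223 212 210]
```

```bash
python3 - <<'E'
from h import *
for t in("4","8","13"):
  for c in("side","scene"):
    im=cv2.imread(f"pics/{c}{t}.png").astype(int);red=(im[:,:,2]>150)&(im[:,:,1]<70)&(im[:,:,0]<70)
    red[:, :300]=0;red[:120]=0;red[260:]=0;ys,xs=np.nonzero(red);print(t,c,len(xs),xs.mean(),ys.mean(),ys.min(),ys.max())
E
```

```text
4 side 137 325.53284671532845 212.05109489051094 206 216
4 scene 184 413.5271739130435 140.4836956521739 137 144
8 side 134 325.5074626865672 212.19402985074626 206 216
8 scene 183 413.59562841530055 140.46994535519124 137 144
13 side 162 320.9938271604938 234.35185185185185 229 240
13 scene 140 413.4714285714286 157.74285714285713 152 162
```

Request:
{"op": "move_arm", "data": {
  "motion": [
    [[0,0,0.6],[0,0,0]],
    [[0,0,0.3],[0,0,0]],
    [[0,0,0],[0,0,0]],
    [[0,0,0],[0,0,0]]
  ]
}}

```text
time: 25.6
ee_pos: [458.2, -36.6, 222.0]
tool_rot: [-1.993, -2.429, 0.0]
force: [-1.1, -1.6, 3.2]
width: 0.5
grip_force: 1.3
```

```bash
cat > col.py <<'E'
from h import *
import sys
for t in sys.argv[1:]:
  for c in("side","scene"):
    im=cv2.imread(f"pics/{c}{t}.png");x0,y0=proj(c,[622,-4.7,75]).astype(int)
    w=im[y0-16:y0+14,x0-16:x0+17].astype(int);B,G,R=w[...,0],w[...,1],w[...,2]
    g=np.clip(G-np.maximum(R,B)-6,0,None);r=np.clip(R-np.maximum(G,B)-12,0,None)
    def cen(m):
        ys,xs=np.nonzero(m>8);return [(int(x+x0-16),int(y+y0-16),int(m[y,x])) for y,x in zip(ys,xs)]
    print(t,c,"green",g.sum(),cen(g),"red",r.sum(),cen(r))
E
python3 edge.py 14 new; python3 col.py 4 13 14
```

```text
press xy -166.9 0.2 z 222.0 F -1.4 -1.4 3.2 w 0.5 t 25.6 M [-0.36  0.2   0.  ]
side cap edge 200.49 drop 49.7
scene cap edge 136.39 drop 50.6
side plate [186 182 174 160 146 137 132 135 143 150 156 168 175 174 161 151 155 171
 173 161 149 141 129 114 111 118 125 124 126 125 139 164 177 183 190 195
 209 234 243 244 243 239 233 230 231 229 222 212 210]
4 side green 0 [] red 262 [(382, 248, 21), (383, 248, 33), (384, 248, 21), (381, 249, 9), (382, 249, 44), (383, 249, 55), (384, 249, 26), (382, 250, 23), (383, 250, 27)]
4 scene green 1 [] red 318 [(352, 177, 40), (353, 177, 59), (354, 177, 30), (352, 178, 26), (353, 178, 47), (354, 178, 22)]
13 side green 0 [] red 352 [(364, 250, 10), (363, 251, 13), (364, 251, 33), (365, 251, 25), (364, 252, 16), (365, 252, 14), (381, 262, 24), (382, 262, 37), (383, 262, 23), (381, 263, 43), (382, 263, 54), (383, 263, 17), (381, 264, 14), (382, 264, 15)]
13 scene green 0 [] red 224 [(351, 188, 24), (352, 188, 51), (353, 188, 43), (351, 189, 19), (352, 189, 47), (353, 189, 29)]
14 side green 0 [] red 342 [(363, 252, 13), (364, 252, 29), (365, 252, 22), (364, 253, 9), (365, 253, 9), (380, 263, 10), (381, 263, 34), (382, 263, 36), (383, 263, 18), (380, 264, 11), (381, 264, 45), (382, 264, 52), (383, 264, 16), (381, 265, 13), (382, 265, 15)]
14 scene green 0 [] red 213 [(352, 188, 15), (353, 188, 17), (351, 189, 34), (352, 189, 61), (353, 189, 40), (351, 190, 10), (352, 190, 19)]
```

Request:
{"op": "move_arm", "data": {
  "motion": [
    [[0,0,-3],[0,0,0]],
    [[0,0,-3],[0,0,0]],
    [[0,0,-3.1],[0,0,0]],
    [[0,0,0],[0,0,0]],
    [[0,0,0],[0,0,0]],
    [[0,0,0],[0,0,0]]
  ]
}}

```text
time: 26.5
ee_pos: [457.6, -36.5, 311.8]
tool_rot: [-1.992, -2.428, 0.001]
force: [-0.4, -0.1, -0.4]
width: 0.2
grip_force: 0.0
```

```bash
python3 edge.py 15 new; python3 col.py 15
```

```text
press xy -167.4 0.4 z 311.8 F -0.4 -0.0 -0.4 w 0.2 t 26.5 M [-0.03  0.06  0.07]
side cap edge 200.42 drop 49.5
scene cap edge 136.2 drop 49.9
side plate [188 185 176 161 146 135 132 135 145 156 166 175 177 177 164 153 155 170
 173 162 151 143 127 112 111 114 120 122 125 128 147 168 179 192 203 204
 214 235 244 244 243 240 233 232 235 234 224 214 212]
15 side green 0 [] red 368 [(363, 251, 10), (364, 251, 21), (365, 251, 9), (363, 252, 20), (364, 252, 37), (365, 252, 26), (365, 253, 10), (381, 263, 31), (382, 263, 39), (383, 263, 17), (381, 264, 42), (382, 264, 50), (383, 264, 14), (382, 265, 14)]
15 scene green 0 [] red 231 [(352, 188, 25), (353, 188, 24), (351, 189, 28), (352, 189, 66), (353, 189, 45), (352, 190, 18)]
```

Request:
{"op": "move_arm", "data": {
  "motion": [
    [[0,0,1.7],[0,0,0]],
    [[0,0,1.5],[0,0,0]],
    [[0,0,1.4],[0,0,0]],
    [[0,0,1],[0,0,0]],
    [[0,0,1],[0,0,0]],
    [[0,0,0],[0,0,0]],
    [[0,0,0],[0,0,0]]
  ]
}}

```text
time: 27.52
ee_pos: [458.2, -36.6, 247.1]
tool_rot: [-1.993, -2.429, 0.0]
force: [-2.0, -0.2, 3.4]
width: 0.9
grip_force: 1.6
```

```bash
python3 edge.py 16 new; python3 col.py 16
```

```text
press xy -166.9 0.2 z 247.1 F -2.0 0.2 3.4 w 0.9 t 27.52 M [-0.11  0.46 -0.  ]
side cap edge 202.3 drop 55.2
scene cap edge 137.86 drop 55.9
side plate [189 183 176 159 145 135 135 137 138 144 148 159 169 177 173 161 149 147
 157 169 168 158 148 136 120 112 108 108 117 128 148 168 175 184 198 203
 209 230 242 244 244 240 235 232 231 229 222 214 211]
16 side green 0 [] red 140 [(382, 263, 19), (381, 264, 28), (382, 264, 45), (383, 264, 14), (381, 265, 10), (382, 265, 16)]
16 scene green 0 [] red 248 [(351, 188, 19), (352, 188, 21), (353, 188, 9), (351, 189, 37), (352, 189, 63), (353, 189, 30), (351, 190, 19), (352, 190, 36), (353, 190, 14)]
```

Request:
{"op": "move_arm", "data": {
  "motion": [
    [[0,0,0.5],[0,0,0]],
    [[0,0,0.5],[0,0,0]],
    [[0,0,0.4],[0,0,0]],
    [[0,0,0],[0,0,0]],
    [[0,0,0],[0,0,0]]
  ]
}}

```text
time: 28.3
ee_pos: [458.0, -36.6, 233.1]
tool_rot: [-1.993, -2.429, 0.0]
force: [-4.7, -0.5, 5.7]
width: 0.5
grip_force: 3.0
```

```bash
python3 edge.py 17 new; python3 col.py 17
```

```text
press xy -167.1 0.2 z 233.1 F -4.7 0.5 5.7 w 0.5 t 28.3 M [-0.22  0.88 -0.  ]
side cap edge 203.13 drop 57.7
scene cap edge 138.83 drop 59.4
side plate [186 184 176 160 143 136 135 138 138 141 145 148 155 169 174 170 159 148
 147 157 168 168 157 148 137 119 113 113 119 129 148 168 174 183 198 202
 210 229 241 244 243 241 235 231 231 229 221 213 211]
17 side green 0 [] red 7 []
17 scene green 0 [] red 132 [(351, 189, 26), (352, 189, 34), (353, 189, 12), (351, 190, 18), (352, 190, 31), (353, 190, 11)]
```

Request:
{"op": "move_arm", "data": {
  "motion": [
    [[0,0,0.4],[0,0,0]],
    [[0,0,0.4],[0,0,0]],
    [[0,0,0],[0,0,0]],
    [[0,0,0],[0,0,0]]
  ]
}}

```text
time: 28.95
ee_pos: [458.0, -36.7, 225.2]
tool_rot: [-1.992, -2.429, 0.001]
force: [-5.3, -1.3, 8.4]
width: 0.5
grip_force: 4.2
```

```bash
python3 edge.py 18 new; python3 col.py 18; python3 - <<'E'
from h import *
for c in("side","scene"):
    im=cv2.imread(f"pics/{c}18.png").astype(int);ref=cv2.imread(f"pics/{c}15.png").astype(int)
    x0,y0=proj(c,[622,-4.7,75]).astype(int)
    for n,i in((15,ref),(18,im)):
        w=i[y0-22:y0+14,x0-18:x0+19];e=w[...,1]-(w[...,0]+w[...,2])/2
        k=np.argsort(-e.ravel())[:6];print(c,n,[(int(q%37+x0-18),int(q//37+y0-22),round(float(e.ravel()[q]),1)) for q in k])
E
```

```text
press xy -167.1 0.1 z 225.2 F -5.4 -0.3 8.4 w 0.5 t 28.95 M [-0.28  1.06 -0.02]
side cap edge 203.61 drop 59.2
scene cap edge 139.23 drop 60.9
side plate [186 183 175 156 140 135 133 132 136 140 140 145 152 156 166 172 169 159
 151 157 173 178 164 150 142 129 114 111 114 118 135 159 171 184 197 201
 210 228 241 244 243 241 234 232 231 229 220 213 211]
18 side green 0 [] red 0 []
18 scene green 0 [] red 58 [(351, 189, 15), (352, 189, 11), (351, 190, 13), (352, 190, 18)]
side 15 [(360, 237, 5.0), (364, 268, 5.0), (363, 238, 5.0), (356, 240, 4.5), (386, 261, 4.5), (357, 239, 4.5)]
side 18 [(382, 261, 5.0), (360, 271, 5.0), (390, 262, 4.5), (359, 239, 4.5), (355, 240, 4.5), (361, 237, 4.5)]
scene 15 [(370, 188, 7.5), (370, 189, 7.5), (352, 187, 7.0), (372, 182, 7.0), (341, 167, 7.0), (368, 179, 7.0)]
scene 18 [(345, 184, 8.5), (372, 181, 7.5), (370, 188, 7.5), (370, 189, 7.0), (367, 179, 7.0), (366, 179, 7.0)]
```

```bash
python3 - <<'E'
from h import *
v=[622,-4.7,.1935];c,s=np.cos(v[2]),np.sin(v[2])
for cam,p in(("side",(382.2,264)),("side",(364,252.2)),("scene",(352.2,189.2))):
    X=atz(cam,p,57)-np.array([v[0],v[1],0]);print(cam,c*X[0]+s*X[1],-s*X[0]+c*X[1])
for cam in("side","scene"):
    a=cv2.imread(f"pics/{cam}15.png").astype(int);b=cv2.imread(f"pics/{cam}18.png").astype(int)
    for y in(-36,36):
        X=[v[0]-s*y,v[1]+c*y]
        # yoke top guess z: ram~66: plate face 46+..; list columns
        for z in(90,80,70): print(cam,y,z,proj(cam,[*X,z]).round(1))
b=cv2.imread("pics/side18.png").astype(int);print("side18 RGB around");
for y in range(244,264): print(y,[tuple(int(q) for q in b[y,x,::-1]) for x in (range(362,367) if y<254 else range(379,385))])
E
```

```text
side 19.658738205486035 -13.893340621466018
side 16.639580549522186 59.15266830764452
scene 6.87300833057601 6.681549811527187
side -36 90 [383.3 260.9]
side -36 80 [383.1 263.9]
side -36 70 [382.9 266.8]
side 36 90 [365.5 248.7]
side 36 80 [365.4 251.5]
side 36 70 [365.2 254.4]
scene -36 90 [358.9 174.9]
scene -36 80 [358.7 177.2]
scene -36 70 [358.5 179.5]
scene 36 90 [351.7 187.2]
scene 36 80 [351.6 189.6]
scene 36 70 [351.4 191.9]
side18 RGB around
244 [(90, 98, 103), (68, 71, 74), (62, 62, 65), (61, 62, 67), (56, 57, 60)]
245 [(53, 58, 61), (53, 52, 56), (85, 84, 90), (105, 104, 113), (101, 100, 107)]
246 [(39, 39, 40), (70, 71, 75), (111, 111, 117), (138, 136, 145), (134, 134, 141)]
247 [(68, 68, 70), (94, 95, 101), (126, 128, 135), (148, 150, 158), (145, 149, 156)]
248 [(108, 108, 114), (122, 124, 129), (127, 134, 137), (133, 141, 144), (136, 144, 148)]
249 [(146, 147, 153), (151, 152, 159), (143, 148, 154), (139, 149, 153), (140, 150, 153)]
250 [(166, 164, 174), (178, 178, 188), (179, 181, 191), (177, 181, 191), (179, 181, 191)]
251 [(162, 164, 172), (181, 182, 193), (196, 19
[... 587 characters left out ...]
, 218), (208, 209, 219), (206, 208, 215), (192, 193, 198)]
258 [(203, 203, 216), (194, 193, 207), (193, 193, 206), (202, 202, 214), (209, 209, 220), (205, 207, 217)]
259 [(189, 189, 200), (173, 175, 184), (161, 165, 173), (176, 178, 188), (199, 199, 212), (210, 209, 221)]
260 [(172, 173, 181), (153, 159, 166), (142, 151, 155), (149, 158, 161), (179, 187, 195), (209, 210, 220)]
261 [(177, 177, 188), (174, 180, 187), (162, 173, 178), (164, 177, 180), (192, 198, 208), (217, 219, 225)]
262 [(185, 185, 197), (203, 203, 215), (200, 204, 215), (206, 209, 218), (219, 219, 226), (227, 226, 234)]
263 [(180, 180, 191), (207, 205, 218), (222, 222, 228), (221, 218, 226), (224, 222, 228), (229, 229, 233)]
```

Request:
{"op": "move_arm", "data": {
  "motion": [
    [[0,0,0.3],[0,0,0]],
    [[0,0,0.2],[0,0,0]],
    [[0,0,0],[0,0,0]],
    [[0,0,0],[0,0,0]]
  ]
}}

```text
time: 29.6
ee_pos: [458.0, -36.7, 220.2]
tool_rot: [-1.992, -2.429, 0.001]
force: [-6.0, -2.0, 8.8]
width: 0.4
grip_force: 4.4
```

```bash
python3 edge.py 19 new|grep -v plate; cat > gr.py <<'E'
from h import *
import sys
for t in sys.argv[1:]:
    for cam,bx in(("side",((361,369,243,252),(377,386,254,264))),("scene",((347,357,178,190),))):
        im=cv2.imread(f"pics/{cam}{t}.png").astype(int)
        for a,b,c,d in bx:
            w=im[c:d,a:b];e=w[...,1]-w[...,2];r=w[...,2]-w[...,1];k=np.unravel_index(e.argmax(),e.shape)
            print(t,cam,"green sum",np.clip(e-3,0,None).sum(),"max",e.max(),(k[1]+a,k[0]+c),"red sum",np.clip(r-4,0,None).sum(),r.max())
E
python3 gr.py 15 16 17 18 19
```

```text
press xy -167.1 0.2 z 220.2 F -6.3 -0.8 8.8 w 0.4 t 29.6 M [-0.29  1.08  0.  ]
side cap edge 204.21 drop 61.1
scene cap edge 139.65 drop 62.5
 149 149 160 172 166 158 147 134 114 101 100 109 133 158 172 180 195 199
 208 229 241 243 243 240 234 231 231 228 220 212 211]
15 side green sum 32 max 12 (np.int64(361), np.int64(243)) red sum 99 37
15 side green sum 13 max 7 (np.int64(383), np.int64(261)) red sum 143 51
15 scene green sum 7 max 8 (np.int64(352), np.int64(187)) red sum 401 78
16 side green sum 43 max 11 (np.int64(361), np.int64(243)) red sum 0 3
16 side green sum 0 max 3 (np.int64(381), np.int64(254)) red sum 85 38
16 scene green sum 0 max 0 (np.int64(347), np.int64(187)) red sum 426 75
17 side green sum 44 max 10 (np.int64(361), np.int64(243)) red sum 0 3
17 side green sum 17 max 7 (np.int64(382), np.int64(260)) red sum 4 6
17 scene green sum 2 max 5 (np.int64(352), np.int64(186)) red sum 280 49
18 side green sum 75 max 11 (np.int64(361), np.int64(243)) red sum 0 4
18 side green sum 52 max 13 (np.int64(382), np.int64(261)) red sum 0 4
18 scene green sum 10 max 7 (np.int64(352), np.int64(186)) red sum 197 30
19 side green sum 99 max 12 (np.int64(366), np.int64(249)) red sum 0 2
19 side green sum 78 max 17 (np.int64(382), np.int64(261)) red sum 0 3
19 scene green sum 26 max 12 (np.int64(352), np.int64(187)) red sum 164 18
```

```bash
python3 -c "
import cv2,numpy as np
a=cv2.imread('pics/side19.png')[235:275,350:395];b=cv2.imread('pics/scene19.png')[165:205,335:380]
cv2.imwrite('pics/c19.png',np.hstack([cv2.resize(i,(400,356),interpolation=cv2.INTER_CUBIC) for i in(a,b)]))"
```

```text
(no output)
```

View pics/c19.png

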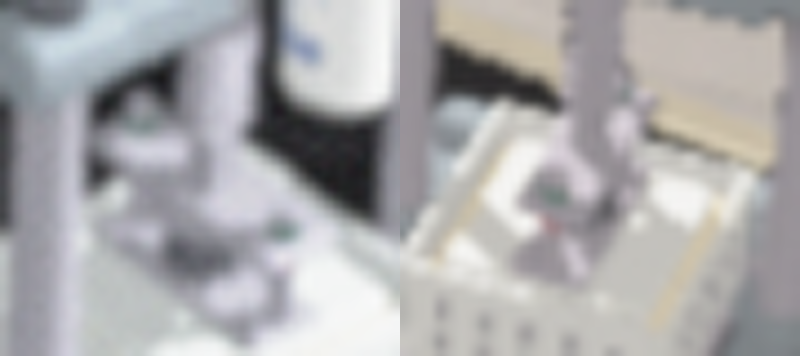

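Both pins show green just above the yoke, at side (365,249) and (382,261) and scene (352,187). The only red left is below the yoke. I'm handing in now with the lever held down.

```bash
python3 -c "
from h import *
inpress(); print(bot.finish_job())"
```

```text
press xy -167.1 0.2 z 220.2 F -4.8 0.2 8.6 w 0.4 t 29.75 M [-0.28  1.07  0.05]
the job is handed in; nothing more can be done
None
```

I handed the job in at 29.75 s: the tray is home against the back stop, and the lever is held down with green showing on both pins, no red above the yoke, and the plate pushed up an estimated 11 mm (the green band is 7 to 15 mm). The tumbler, lemon, salt shaker and bowl were not touched, and the hand-in gave no verdict.

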